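# Look over a pinned heel through the bench loupe

## Robot

A 6-joint arm with a two-finger parallel gripper is mounted at the origin on a cart in front of the work surface, level with it; the furniture and walls round the work are solid. World frame = base frame: x ahead of the robot, y to its left, z up, the work surface at z = 0. Lengths are in m, angles in rad, forces in N, time in s.
With the tool pointing down it reaches from about 0.25 to 0.8 m from the base axis. Payload 3.9 kg.
Tool frame: the origin (TCP) lies at the very end of the fingers, on their centre line; the grasp point (between the pads) lies 19 mm behind it; z points along the fingers, y is the line along which they close (so a half turn about z gives the same grasp; the last joint's range is limited). The gripper opens to 85 mm and grips with 20 to 120 N. Pads are 22 mm wide; open, the fingers measure 114 mm over their backs; the gripper's body (76 mm by 85 mm) begins 54 mm behind the grasp point. The pads swing forward as they close: fully open they stand 13 mm farther back than shut.
Start: joints at [-1.167, 0.26, -0.138, 1.173, 0, 1.571], TCP at [0.206, -0.483, 0.231] pointing down, gripper open.
Joint ranges: [-2.78, 2.78], [-0.83, 1.72], [-1.28, 1.37], [-1.9, 2.12], [-1.57, 1.48], [-3.14, 3.14]. Speed limits (rad/s): [2.57, 2.57, 3.14, 3.14, 3.14, 3.14].

## Interface

Orientations are given as a rotation vector (axis times angle).
In Python, from bench import arm, optics, spotter gives the robot as it stands.
- The arm moves only by the shell command python3 -m pendant 'ROWS' [OPENING] [FORCE]. ROWS is JSON, a list of rows, each a list of 6 numbers: the shift along the tool's x, y, z as a fraction of full scale, then the turn, a rotation vector about the tool's x, y, z as a fraction of full scale. In form: [[dx, dy, dz, wx, wy, wz], ...]. A call has 1 to 12 rows; each row shifts and turns the commanded pose from where the row before left it, along the tool's axes as they then stand; what a row does not reach is not made up. Full scale, the value 1, is 30 cm for a shift and pi/2 rad for a turn. A row lasts 1/10 s, in which the tool goes at most 50 mm and 8.59 degrees, less where a joint would pass 70% of its speed; a pose out of reach is approached as far as the arm can. A call with a number of a shift or a turn outside -1 to 1 is refused whole. A call with a gripper value outside its range is refused whole. OPENING is the opening, from 0 (shut) to 1 (fully open), set as the call begins (- or left out, the last holds). The fingers move at their own pace and stop on an object; FORCE is the grip in N (left out, the last holds). Time passes only in rows, so rows that do not move let the fingers close. It gives the time, the measured TCP pose, the force, the opening and the grip force at its end, in the units of the state.
- arm.observe(): the state, without advancing time (a new reading comes with each control period).
- optics.capture(name): name is "scene" or "side" or "wrist"; returns a dict with "frame" (400x640x3 uint8, red, green, blue), "range_z" (400x640 float32, m along the optical axis (not along the pixel's ray), 0 where there is no reading), "camera_matrix" (3x3 intrinsics, pixels), "k1" (the pictures are not rectified: a ray, as slopes to the right and down, at radius r is drawn at 1 + k1 r^2 times it, then the intrinsics apply), "extrinsics" (4x4, takes a point from world to camera coordinates); the wrist camera has in their place "mount" (4x4, takes a point from camera to tool coordinates, whose origin is the TCP and whose axes are the flange's). Camera axes: x right, y up, looking along -z (the intrinsics and any distortion apply to the point x, -y, -z); pixel columns grow to the right and rows downward; lengths in m; the calibration is good to about 2 mm. A picture is of the moment at which its call begins: read the wrist's pose just before it.
- arm.job_done(): hands the job in; it is judged then, once.
Trained networks look in the newest picture that a camera, given by its name, has taken for a name from the list of things; names that differ only in an ending like _2 or _b are one class to them, and where a whole thing is asked for, a point or a joint stands for the part that bears it (a point fixed in the world has none). Each returns a list of dicts, best first, with "p" (0 to 1); they miss things now and then, are a little off and sometimes report something else, mostly with a low value. They report only what shows in the picture. A call takes as long as a camera call.
- spotter.look_for(camera, thing): "bbox" ([left, top, right, bottom] in pixels, round what is visible of it).
- spotter.trace(camera, thing): "pixels" (400x640 bool, what is visible of it) and "bbox" ([left, top, right, bottom] in pixels, round what is visible of it).
- spotter.mark_of(camera, thing): "position" ([column, row] in pixels: a listed point, or the origin of a listed thing).
The state is a dict: "t": time; "qpos": joint angles; "qvel": joint speeds; "effort": joint torques, N m; "eef_pos": TCP position; "tcp_rot": TCP orientation; "ft_force": force on the tool from outside, world axes, zero at the start; "torque": the same for the moment, N m; "gripper_width": finger opening in m; "grip_force": force on a finger pad.
Only numpy, scipy, OpenCV 4.12 (cv2) and the standard library are available. Lean on these libraries where they do the work, as an engineer would, in place of code of your own. Each camera call takes 0.05 s, during which the arm holds its last target. There are 200 camera calls.

## Task

The pins of the heel on the steel inspection plate are to be looked over through the rechargeable loupe. Take the loupe by its black handle, pull its plug straight out of the charging dock against the sprung catch, and hold the lens level and still right over the middle of the heel, at the focal height that the tip of the red index on the height gauge marks, without the loupe touching the heel, the plate or the gauge. Leave everything else on the bench as it is, keep the fingers off the lens and its metal rim, and finish while still holding the loupe there.

Things in the scene. Friction and masses are not known exactly. Their poses are not given: they have to be found in the camera images.
- loupe: hand loupe, 0.12 kg, balancing 16 mm from mid-handle towards the lens. Black handle 90 (x) x 24 (y) x 22 mm (z); round metal rim 68 mm across at one end; brass plug 12 wide, 10 high, 26 mm long at the other, grooved across its top. Origin under mid-handle on its underside; +x from plug to lens, z up through the lens. Starts plugged in, level, handle's underside 30 mm above the bench
- lens_centre (a point): middle of the loupe's lens, half way up the rim: 92 mm along +x and 11 mm up from the loupe's origin; the rim reaches 34 mm from it on all sides and 6 mm below it
- head: the loupe's metal rim with the glass lens in it (not to be touched by the fingers); origin at the centre of the rim's underside, 5 mm higher than the handle's underside
- plug_tip (a point): free end of the loupe's plug, 71 mm along -x and 11 mm up from the loupe's origin
- dock: charging dock, fixed: black base plate 146 x 74 x 8 mm; grey saddle 16 mm wide under the handle (rests at 30 mm); grey socket block 48 long, 44 wide, 60 mm high at the plug end. Origin on the bench under the middle of the docked handle; +x, level, is the way the plug comes out (docked loupe: same axes). The catch slips at 6 to 10 N in the first 6 mm; the plug is free after 24 mm
- socket_mouth (a point): middle of the socket's mouth in the front face of the socket block, 48 mm along the dock's -x and 42 mm above the bench
- catch (a joint): sprung catch in the dock, with a brass button on top of the socket block: 0 with its round nose down in the groove of the plug (or the socket empty), about 0.002 m up while the plug slips past under it
- plate: steel inspection plate, fixed to the bench, 105 (x) x 115 (y) x 12 mm, with a height gauge on its corner: a square steel column, 9 mm wide and rising to 155 mm above the bench, at x +40 mm, y -44 mm from the plate's middle. Origin on the bench under the middle of the plate
- index_tip (a point): tip of the red index on the gauge; it points along the plate's +y and lies at x +40 mm, y -7 mm of the plate's middle. Its height marks where the middle of the lens (half way up the rim) belongs
- index (a joint): height of the gauge's index on the column (m), 0 when the index is 80 mm above the bench; it is clamped there
- heel: the heel to be looked at: rubber and leather heel block, 72 x 65 mm, 16 mm thick, lying loose on the plate (its top is 28 mm above the bench). Origin at the middle of its underside
- spare_heel: bystander: another such heel block, 72 x 65 x 16 mm, lying on the bench
- tap_tray: bystander: small grey tray with taps, 66 x 100 x 16 mm, origin at the middle of its underside
- dauber: bystander: blue edge-ink dauber with a cream body, 231 mm long, 26 mm thick, origin at the middle of its underside
- wax_puck: bystander: yellow wax puck, 42 mm across, 13 mm high, origin at the middle of its underside
- red_tin: bystander: red polish tin, 69 mm across, 21 mm high, origin at the middle of its underside
- last_jack: obstacle: black cobbler's jack bolted to the bench, base 170 x 150 mm; its round orange pad, 94 mm across and 240 mm above the bench, overhangs to about 140 mm from the base's middle towards the robot, near x 0.54, y 0.06 in the room. Origin 60 mm below the bench top, under the post
- acrylic_bin: obstacle: clear acrylic bin behind the plate, 265 mm deep (x), 350 mm wide (y), 235 mm high. Origin at the middle of its underside on the bench; its front face stands about 0.13 m nearer the robot
- brown_spool: bystander: spool of brown thread, 48 mm across, 62 mm high, origin at the middle of its underside
- awl: bystander: awl with a wooden pear handle, 155 mm long, lying; origin at the middle of its underside
- tack_box: bystander: small cardboard box with a red label, 55 x 80 x 34 mm, origin at the middle of its underside

How it is judged:
On the way:
1. the loupe's plug is pulled clear of the dock's socket (x of plug_tip in the frame of socket_mouth above 0.002 m), for 0.1 s.
At the end, for the whole second after the job is handed in: the fingers hold the loupe, which touches nothing else: the middle of its lens within 12 mm (level) of the middle of the heel and within 6 mm of the height of the index tip, level within 0.10 rad (6 degrees), still; the heel is within 10 mm of where it lay (horizontal distance between lens_centre and heel below 0.012 m and z of lens_centre in the frame of index_tip between -0.006 and 0.006 m and angle between loupe's own z axis and vertical below 0.1 rad and linear speed of loupe below 0.015 m/s and angular speed of loupe below 0.1 rad/s and contact force between the fingers and loupe above 2 N and contact force between loupe and heel below 0.2 N and contact force between loupe and plate below 0.2 N and contact force between loupe and dock below 0.2 N and distance of heel from where it was at the start of the episode below 0.01 m); the arm keeps its last pose, push and grip.
It fails at once if the fingers touch the lens or its rim (contact force between the fingers and head above 1 N).
It fails at once if the loupe touches the heel, the plate or the gauge (contact force between loupe and heel above 1 N or contact force between loupe and plate above 1 N).
It fails at once if the gauge's index is shifted by more than 3 mm (distance of index_tip from where it was at the start of the episode above 0.003 m).
It fails at once if something else on the bench is shifted by more than 2 cm (distance of any of spare_heel, tap_tray, dauber, wax_puck, red_tin, brown_spool, awl, tack_box from where it was at the start of the episode above 0.02 m).
It also fails if it takes over 42 s, if anything falls off the work surface, if the arm or the gripper's body presses on something with over 40 N, if the wrist force passes 120 N, or if a joint passes its speed limit or range.

## Working session

There is one attempt and no reset: what is moved stays moved. The work goes in short steps, Python scripts to look and compute and a shell command to move; the robot and the scene stay as the last step left them, time stands still between calls to the robot, and variables do not carry over. Pictures are saved under pics/ and viewed, at most 10 in all, crops included, and the job is handed in when it is done.

```bash
ls; mkdir -p pics; cat > h.py <<'E'
import numpy as np, cv2
from bench import arm, optics, spotter
from scipy.spatial.transform import Rotation as R
def cap(n):
    s=arm.observe(); c=optics.capture(n)
    if n=="wrist":
        T=np.eye(4);T[:3,:3]=R.from_rotvec(s["tcp_rot"]).as_matrix();T[:3,3]=s["eef_pos"]
        c["c2w"]=T@np.array(c["mount"])
    else: c["c2w"]=np.linalg.inv(np.array(c["extrinsics"]))
    return c
def ray(c,px):
    p=cv2.undistortPoints(np.array(px,float).reshape(-1,1,2),np.array(c["camera_matrix"]),np.array([c["k1"],0,0,0,0.]))[:,0]
    return np.c_[p[:,0],-p[:,1],-np.ones(len(p))]
def pts(c,px,z=None):
    """world points: by range image, or by plane height z"""
    d=ray(c,px);T=c["c2w"]
    if z is None:
        q=np.array(px).round().astype(int).reshape(-1,2);k=c["range_z"][q[:,1],q[:,0]]
    else:
        k=(z-T[2,3])/(d@T[:3,:3].T)[:,2]
    return (d*k[:,None])@T[:3,:3].T+T[:3,3]
def save(c,n): cv2.imwrite(f"pics/{n}.png",c["frame"][:,:,::-1])
def cloud(c,m):
    v,u=np.nonzero(m&(c["range_z"]>0)); return pts(c,np.c_[u,v])
E
python3 - <<'E'
from h import *
np.set_printoptions(precision=4,suppress=True)
for n in("scene","side"):
    c=cap(n);save(c,n);print(n,c["c2w"][:3,3])
    for t in("loupe","head","lens_centre","plug_tip","socket_mouth","index_tip","heel","dock","plate"):
        r=spotter.mark_of(n,t)
        print(t,[(round(x["p"],2),np.round(x["position"]),pts(c,[x["position"]])[0]) for x in r[:2]])
s=arm.observe();print(s)
E
```

```text
pics
scene [-0.0593  0.9402  0.6772]
loupe [(0.9, array([295., 276.]), array([-0.0593,  0.9402,  0.6772]))]
head [(0.8, array([320., 258.]), array([0.4227, 0.1175, 0.0438]))]
lens_centre [(0.94, array([318., 262.]), array([0.4148, 0.1412, 0.051 ])), (0.56, array([364., 216.]), array([ 0.4335, -0.18  ,  0.0264]))]
plug_tip [(0.84, array([273., 286.]), array([0.4517, 0.2851, 0.0539]))]
socket_mouth [(0.92, array([278., 284.]), array([0.4482, 0.2705, 0.0523]))]
index_tip [(0.43, array([350., 190.]), array([ 0.5829, -0.3782,  0.0039]))]
heel [(0.83, array([363., 216.]), array([ 0.4362, -0.1803,  0.0281])), (0.53, array([320., 257.]), array([0.4214, 0.1177, 0.0477]))]
dock [(0.27, array([252., 225.]), array([0.7319, 0.0092, 0.0069]))]
plate [(0.69, array([362., 217.]), array([ 0.4378, -0.1729,  0.0254]))]
side [0.0003 0.8232 0.6772]
loupe [(0.62, array([286., 286.]), array([0.4472, 0.2181, 0.0526]))]
head [(0.82, array([316., 265.]), array([0.4309, 0.1085, 0.0429]))]
lens_centre [(0.87, array([316., 267.]), array([0.4266, 0.1169, 0.0448]))]
plug_tip [(0.61, array([268., 301.]), array([0.4
[... 407 characters left out ...]
, -0.1812,  0.0276])), (0.42, array([267., 301.]), array([0.4513, 0.2861, 0.0582]))]
dock [(0.59, array([287., 298.]), array([0.4476, 0.2163, 0.0123])), (0.19, array([397., 183.]), array([ 0.4421, -0.5115,  0.0005]))]
plate []
{'t': 1.0, 'qpos': array([-1.167 ,  0.26  , -0.1381,  1.1727,  0.    ,  1.5708]), 'qvel': array([-0.0008,  0.0027,  0.0008,  0.0002, -0.0002,  0.0013]), 'effort': array([  0.0008, -40.5619,  25.4243,   0.001 ,   0.0003,  -0.    ]), 'eef_pos': array([ 0.2063, -0.4828,  0.2313]), 'tcp_rot': array([3.0778, 0.63  , 0.    ]), 'ft_force': array([ 0.6738, -0.9627,  0.3614]), 'torque': array([-0.009 ,  0.018 ,  0.0122]), 'grip_force': 0.0, 'gripper_width': 0.08531750686463997}
```

View pics/scene.png

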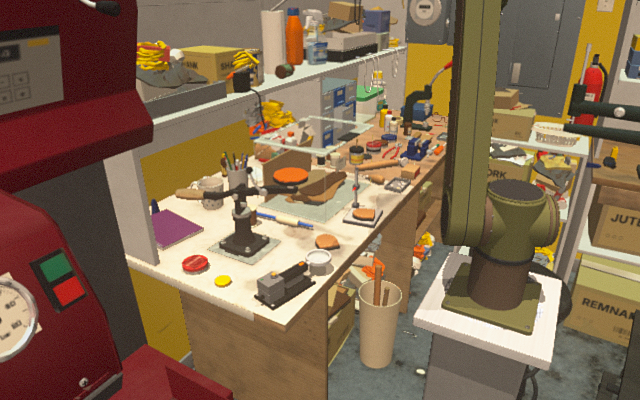

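View pics/side.png

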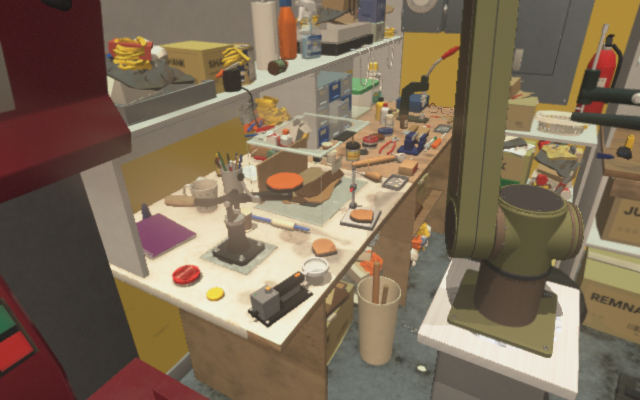

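The scene shows the dock at pixel (285,285), with the loupe pointing towards -y. The heel is on the plate at (363,215), and the gauge with its red index is at (355,185). The jack pad is at (290,177). Next is a wrist view.

```bash
cat >> h.py <<'E'
def plan(p,yaw,msg=""):
    """shift in tool axes (fraction) to p, then turn to pointing down with yaw of tool x"""
    s=arm.observe();M=R.from_rotvec(s["tcp_rot"]);d=M.inv().apply(np.array(p)-s["eef_pos"])
    c,n=np.cos(yaw),np.sin(yaw)
    W=R.from_matrix([[c,n,0],[n,-c,0],[0,0,-1]])
    w=(M.inv()*W).as_rotvec()
    print(msg,"shift",(d/.3).round(4),"rows>=",np.linalg.norm(d)/.05,"turn",(w/(np.pi/2)).round(4),"rows>=",np.degrees(np.linalg.norm(w))/8.59)
E
python3 - <<'E'
from h import *
c=cap("wrist");print(np.array(c["mount"]).round(3),c["camera_matrix"])
plan([.33,-.18,.30],np.radians(81))
E
```

```text
[[ 0.     0.962  0.273  0.07 ]
 [ 1.    -0.001  0.     0.   ]
 [ 0.     0.273 -0.962 -0.143]
 [ 0.     0.     0.     1.   ]] [[285.28207886   0.         314.90049882]
 [  0.         285.28207886 203.51857655]
 [  0.           0.           1.        ]]
 shift [ 0.7758 -0.7659 -0.229 ] rows>= 6.683843065016047 turn [-1.000e-04 -0.000e+00 -6.429e-01] rows>= 6.736284398264732
```

```bash
python3 -m pendant '[[0.11,-0.11,-0.033,0,0,0],[0.11,-0.11,-0.033,0,0,0],[0.11,-0.11,-0.033,0,0,0],[0.11,-0.11,-0.033,0,0,0],[0.11,-0.11,-0.033,0,0,0],[0.11,-0.11,-0.033,0,0,0],[0.11,-0.11,-0.033,0,0,0],[0,0,0,0,0,0]]' 1 && python3 -m pendant '[[0,0,0,0,0,-0.092],[0,0,0,0,0,-0.092],[0,0,0,0,0,-0.092],[0,0,0,0,0,-0.092],[0,0,0,0,0,-0.092],[0,0,0,0,0,-0.092],[0,0,0,0,0,-0.092],[0,0,0,0,0,0],[0,0,0,0,0,0]]'
python3 - <<'E'
from h import *
np.set_printoptions(precision=4,suppress=True)
c=cap("wrist");save(c,"w1")
for t in("index_tip","heel","plate"):
    print(t,[(round(x["p"],2),np.round(x["position"]),pts(c,[x["position"]])[0]) for x in spotter.mark_of("wrist",t)[:2]])
for t in ("heel","plate"):
  for r in spotter.trace("wrist",t)[:1]:
    P=cloud(c,r["pixels"]);print(t,r["p"],r["bbox"],np.median(P,0),P.min(0),P.max(0))
    zt={"heel":.028,"plate":.012}[t]
    cs=max(cv2.findContours(r["pixels"].astype(np.uint8),0,2)[0],key=cv2.contourArea)[:,0]
    q=pts(c,cs,zt)[:,:2].astype(np.float32);print(cv2.minAreaRect(q))
plan([.43,.2,.25],np.radians(81))
E
```

```text
t: 1.85
eef_pos: [0.33, -0.1755, 0.3021]
tcp_rot: [3.075, 0.644, 0.005]
ft_force: [-0.1, -0.4, -0.1]
gripper_width: 0.0853
grip_force: 0.0
t: 2.75
eef_pos: [0.3278, -0.18, 0.3005]
tcp_rot: [2.391, 2.038, -0.0]
ft_force: [-0.2, 0.4, -0.5]
gripper_width: 0.0855
grip_force: 0.0
index_tip [(0.68, array([448., 186.]), array([ 0.5315, -0.2411,  0.0006]))]
heel [(0.58, array([396., 176.]), array([ 0.4454, -0.2055,  0.0279]))]
plate []
heel 0.94 [367.6, 152.6, 421.4, 200.0] [ 0.4423 -0.2044  0.0275] [ 0.4056 -0.2431  0.0112] [ 0.4809 -0.1734  0.0304]
((0.4447129964828491, -0.20515981316566467), (0.07078789174556732, 0.06795597821474075), 18.041038513183594)
plate 0.75 [355.6, 130.3, 488.3, 240.4] [ 0.4791 -0.2415  0.013 ] [ 0.3938 -0.3336 -0.0011] [ 0.5935 -0.1532  0.1569]
((0.47544360160827637, -0.2579948604106903), (0.13734830915927887, 0.23594534397125244), 28.435535430908203)
 shift [1.303  0.1392 0.1686] rows>= 7.927369178188215 turn [0.     0.     0.0006] rows>= 0.006182830442301699
```

View pics/w1.png

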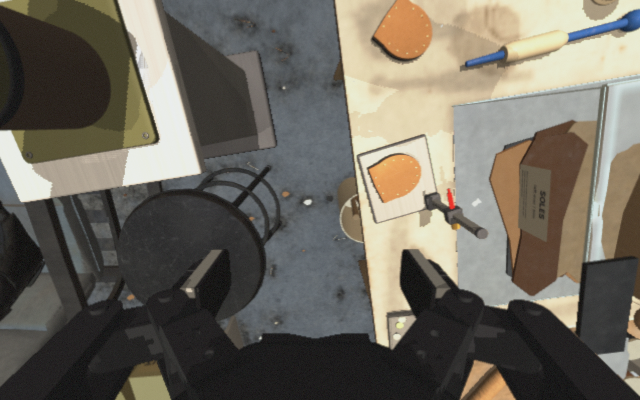

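The wrist picture shows the heel at (396,176) on the plate and the gauge column running from (430,200) to (481,233). The red index is at about (451,198), with its tip near (448,187).

```bash
python3 - <<'E'
from h import *
np.set_printoptions(precision=4,suppress=True)
c=cap("wrist");np.savez("w1.npz",**{k:np.array(v) for k,v in c.items()})
f=c["frame"].astype(int)
m=(f[...,0]>150)&(f[...,1]<90)&(f[...,2]<90); m[:,:435]=0;m[:,470:]=0;m[:175]=0;m[220:]=0
v,u=np.nonzero(m);o=np.argsort(v)
for i in o[::4]: print(u[i],v[i],f[v[i],u[i]],pts(c,[[u[i],v[i]]])[0])
P=np.array([[358,154],[423,136],[438,205],[373,222]]);print("plate corners z12",pts(c,P,.012),"mid",pts(c,P,.012).mean(0))
print("heel trace depth: col top",pts(c,[[482,233]],.155))
E
```

```text
447 190 [196  84  69] [ 0.3394 -0.1116  0.4436]
448 193 [209  69  54] [ 0.4945 -0.2237  0.0873]
449 194 [232  54  43] [ 0.4952 -0.2249  0.0884]
449 195 [235  54  45] [ 0.4949 -0.226   0.0892]
449 196 [234  54  44] [ 0.4953 -0.2277  0.0881]
450 197 [234  55  44] [ 0.4963 -0.229   0.0887]
451 198 [234  76  63] [ 0.4975 -0.2305  0.0887]
451 199 [234  65  54] [ 0.4976 -0.232   0.0884]
451 200 [234  61  49] [ 0.4979 -0.2336  0.0877]
449 202 [232  60  48] [ 0.4955 -0.236   0.0872]
449 203 [230  58  44] [ 0.4955 -0.2374  0.0872]
449 204 [220  66  54] [ 0.4952 -0.2386  0.0877]
449 205 [209  79  66] [ 0.4953 -0.2401  0.0872]
449 206 [205  87  74] [ 0.4951 -0.2413  0.0876]
453 206 [220  80  67] [ 0.5001 -0.242   0.0879]
452 207 [233  53  43] [ 0.4986 -0.243   0.0885]
451 208 [230  49  41] [ 0.4975 -0.2444  0.0878]
450 209 [154  47  41] [ 0.4958 -0.2452  0.0887]
plate corners z12 [[ 0.396  -0.166   0.012 ]
 [ 0.4935 -0.1548  0.012 ]
 [ 0.5112 -0.2646  0.012 ]
 [ 0.4074 -0.277   0.012 ]] mid [ 0.4521 -0.2156  0.012 ]
heel trace depth: col top [[ 0.4999 -0.2529  0.155 ]]
```

```bash
python3 -m pendant '[[0.15,0.016,0.015,0,0,0],[0.15,0.016,0.015,0,0,0],[0.15,0.016,0.015,0,0,0],[0.15,0.016,0.015,0,0,0],[0.15,0.016,0.015,0,0,0],[0.15,0.016,0.015,0,0,0],[0.15,0.016,0.015,0,0,0],[0,0,0,0,0,0],[0,0,0,0,0,0]]'
python3 - <<'E'
from h import *
np.set_printoptions(precision=4,suppress=True)
c=cap("wrist");save(c,"w2");np.savez("w2.npz",**{k:np.array(v) for k,v in c.items()})
for t,z in(("loupe",.03),("lens_centre",.041),("head",.035),("socket_mouth",.042)):
    print(t,[(round(x["p"],2),np.round(x["position"]),pts(c,[x["position"]],z)[0]) for x in spotter.mark_of("wrist",t)[:2]])
r=spotter.trace("wrist","loupe")
for x in r[:1]:
    P=cloud(c,x["pixels"]);print(x["p"],x["bbox"],np.median(P,0),P.min(0),P.max(0))
E
```

```text
t: 4.0
eef_pos: [0.4096, 0.1272, 0.2687]
tcp_rot: [-2.384, -2.045, 0.002]
ft_force: [0.3, -0.0, 0.1]
gripper_width: 0.0853
grip_force: 0.0
loupe [(0.92, array([339., 114.]), array([0.4528, 0.2008, 0.03  ]))]
lens_centre [(0.72, array([334., 186.]), array([0.4328, 0.1113, 0.041 ]))]
head [(0.7, array([333., 187.]), array([0.4318, 0.1084, 0.035 ]))]
socket_mouth [(0.87, array([344.,  72.]), array([0.4638, 0.2473, 0.042 ]))]
0.96 [304.9, 74.0, 357.0, 212.3] [0.4433 0.1345 0.047 ] [ 0.3942  0.0656 -0.0005] [0.4721 0.2482 0.0557]
```

View pics/w2.png

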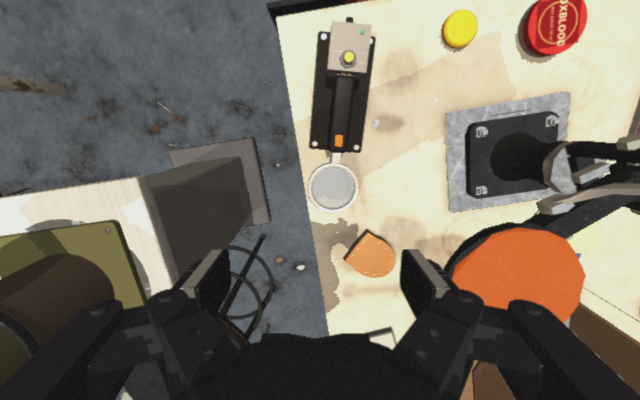

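The picture shows the loupe clearly: lens at (333,187), handle at (341,110), socket block at (349,50) and the spare heel at (371,255). The measured distances match the given sizes (92 and 48 mm). The loupe's heading gives tool yaw 77.4°.

```bash
python3 - <<'E'
from h import *
plan([.449,.185,.13],np.radians(77.4))
E
```

```text
shift [0.2171 0.0977 0.4645] rows>= 3.131941415230753 turn [ 0.0002 -0.      0.0396] rows>= 0.4151437730299083
```

```bash
python3 -m pendant '[[0.054,0.0245,0.116,0,0,0],[0.054,0.0245,0.116,0,0,0],[0.054,0.0245,0.116,0,0,0],[0.054,0.0245,0.116,0,0,0],[0,0,0,0,0,0.04],[0,0,0,0,0,0],[0,0,0,0,0,0],[0,0,0,0,0,0]]'
python3 - <<'E'
from h import *
np.set_printoptions(precision=4,suppress=True)
c=cap("wrist");save(c,"w3")
q={}
for t,z in(("loupe",.03),("lens_centre",.041),("socket_mouth",.042)):
    r=spotter.mark_of("wrist",t)
    print(t,[(round(x["p"],2),np.round(x["position"]),pts(c,[x["position"]],z)[0]) for x in r[:2]])
r=spotter.trace("wrist","loupe")[0]
P=cloud(c,r["pixels"]);print(r["p"],r["bbox"])
T=P[(P[:,2]>.047)&(P[:,2]<.06)];print("handle top",len(T),np.median(T,0),cv2.minAreaRect(T[:,:2].astype(np.float32)))
plan([.449,.185,.022],np.radians(77.4))
E
```

```text
t: 5.1
eef_pos: [0.4497, 0.1856, 0.1309]
tcp_rot: [2.45, 1.966, 0.003]
ft_force: [-0.5, -0.5, 0.1]
gripper_width: 0.0851
grip_force: 0.0
loupe [(0.7, array([313., 189.]), array([0.4519, 0.1988, 0.03  ]))]
lens_centre [(0.88, array([313., 285.]), array([0.4323, 0.1127, 0.041 ]))]
socket_mouth [(0.59, array([316., 131.]), array([0.4644, 0.2465, 0.042 ])), (0.34, array([374., 354.]), array([0.4746, 0.0247, 0.042 ]))]
0.66 [273.5, 132.9, 350.8, 323.7]
handle top 3772 [0.4524 0.1951 0.0517] ((0.439262330532074, 0.16219617426395416), (0.17089484632015228, 0.0657271072268486), 80.87686920166016)
 shift [-0.0031 -0.0004  0.3616] rows>= 2.1697143436214565 turn [ 0.0006 -0.0004  0.001 ] rows>= 0.013198490628838003
```

View pics/w3.png

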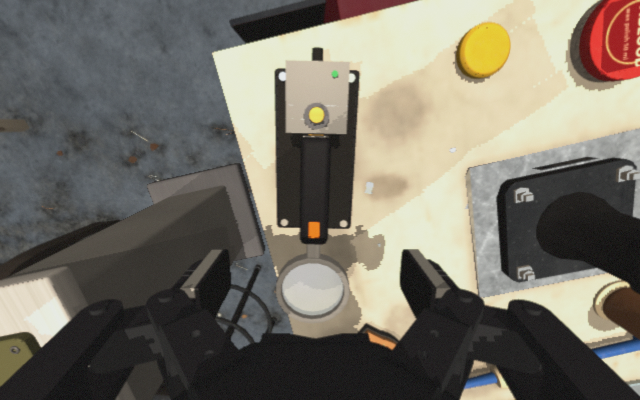

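The handle runs from (314,135) to (314,240) and is centred between the fingers, with the rim well ahead of them. Descend and grip.

```bash
python3 -m pendant '[[0,0,0.09,0,0,0],[0,0,0.09,0,0,0],[0,0,0.09,0,0,0],[0,0,0.09,0,0,0],[0,0,0,0,0,0],[0,0,0,0,0,0]]' && python3 -m pendant '[[0,0,0,0,0,0],[0,0,0,0,0,0],[0,0,0,0,0,0],[0,0,0,0,0,0],[0,0,0,0,0,0],[0,0,0,0,0,0],[0,0,0,0,0,0],[0,0,0,0,0,0]]' 0 60
```

```text
t: 5.95
eef_pos: [0.4487, 0.1858, 0.0221]
tcp_rot: [-2.45, -1.966, 0.002]
ft_force: [-0.1, -0.2, 0.3]
gripper_width: 0.0854
grip_force: 0.0
t: 6.75
eef_pos: [0.4495, 0.1861, 0.0227]
tcp_rot: [2.45, 1.966, 0.002]
ft_force: [-0.3, 0.6, 6.1]
gripper_width: 0.0229
grip_force: 58.9
```

```bash
python3 -m pendant '[[-0.0167,0,0,0,0,0],[-0.0167,0,0,0,0,0],[-0.0167,0,0,0,0,0],[-0.0167,0,0,0,0,0],[-0.0167,0,0,0,0,0],[-0.0167,0,0,0,0,0],[-0.0167,0,0,0,0,0],[-0.0167,0,0,0,0,0],[-0.0167,0,0,0,0,0],[0,0,0,0,0,0],[0,0,0,0,0,0],[0,0,0,0,0,0]]'
python3 - <<'E'
from h import *
np.set_printoptions(precision=4,suppress=True)
c=cap("wrist");save(c,"w4")
for t,z in(("loupe",.03),("lens_centre",.041),("plug_tip",.041)):
    r=spotter.mark_of("wrist",t)
    print(t,[(round(x["p"],2),np.round(x["position"]),pts(c,[x["position"]],z)[0]) for x in r[:2]])
E
```

```text
t: 7.95
eef_pos: [0.4398, 0.1415, 0.0225]
tcp_rot: [2.45, 1.965, 0.002]
ft_force: [0.6, 2.2, 7.4]
gripper_width: 0.0232
grip_force: 59.7
loupe [(0.63, array([314., 237.]), array([0.4426, 0.1543, 0.03  ]))]
lens_centre []
plug_tip [(0.82, array([316.,  85.]), array([0.4592, 0.2229, 0.041 ]))]
```

View pics/w4.png

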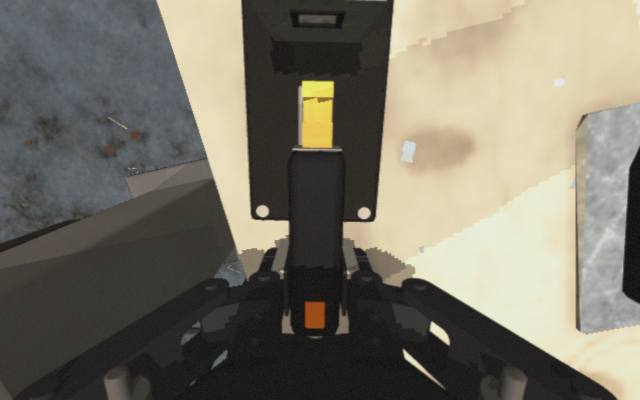

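The plug is clear of the socket: it shows free at (317,113), with the mouth at (318,18). Lift, back away from the jack pad, and turn.

```bash
python3 -m pendant '[[0,0,-0.05,0,0,0],[0,0,-0.08,0,0,0],[0,0,-0.08,0,0,0],[0,0,-0.08,0,0,0],[-0.05,-0.07,0,0,0,0],[-0.05,-0.1,0,0,0,0],[-0.05,-0.1,0,0,0,-0.073],[0,0,0,0,0,-0.073],[0,0,0,0,0,-0.073],[0,0,0,0,0,0],[0,0,0,0,0,0]]'
python3 - <<'E'
from h import *
plan([.36,-.13,.112],np.radians(97))
E
```

```text
t: 9.25
eef_pos: [0.3493, 0.1145, 0.1083]
tcp_rot: [-2.081, -2.353, 0.004]
ft_force: [-0.6, -0.5, -1.8]
gripper_width: 0.0233
grip_force: 59.0
 shift [-0.8133 -0.0646 -0.011 ] rows>= 4.895601703715871 turn [-0.0014  0.0009  0.0005] rows>= 0.018137324067331803
```

```bash
python3 -m pendant '[[-0.102,-0.009,-0.015,0,0,0],[-0.102,-0.009,-0.015,0,0,0],[-0.102,-0.009,-0.015,0,0,0],[-0.102,-0.009,-0.015,0,0,0],[-0.102,-0.009,-0.015,0,0,0],[-0.102,-0.009,-0.015,0,0,0],[-0.102,-0.009,-0.015,0,0,0],[0,0,0,0,0,0],[0,0,0,0,0,0],[0,0,0,0,0,0]]'
python3 - <<'E'
from h import *
np.set_printoptions(precision=4,suppress=True)
for n in("wrist","scene","side"):
    c=cap(n);save(c,n+"5");np.savez(n+"5.npz",**{k:np.array(v) for k,v in c.items()})
    for t,z in(("loupe",None),("lens_centre",None),("plug_tip",None),("index_tip",.086),("heel",.028)):
        r=spotter.mark_of(n,t)
        print(n,t,[(round(x["p"],2),np.round(x["position"]),pts(c,[x["position"]],z)[0]) for x in r[:2]])
    for r in spotter.trace(n,"heel")[:1]:
        cs=max(cv2.findContours(r["pixels"].astype(np.uint8),0,2)[0],key=cv2.contourArea)[:,0]
        print("heel",r["p"],cv2.minAreaRect(pts(c,cs,.028)[:,:2].astype(np.float32)))
W=cv2.imread("pics/wrist5.png");S=cv2.imread("pics/side5.png")[130:250,290:410]
cv2.imwrite("pics/c5.png",np.hstack([cv2.resize(W,(480,300)),cv2.resize(S,(300,300),interpolation=2)]))
E
```

```text
t: 10.25
eef_pos: [0.3577, -0.0987, 0.1399]
tcp_rot: [-2.077, -2.355, 0.001]
ft_force: [-0.8, -0.5, -1.4]
gripper_width: 0.0234
grip_force: 58.9
wrist loupe [(0.94, array([314., 235.]), array([ 0.35  , -0.0305,  0.283 ])), (0.19, array([450., 127.]), array([ 0.4702, -0.0191,  0.0166]))]
wrist lens_centre []
wrist plug_tip [(0.68, array([316.,  86.]), array([ 0.3485, -0.0164,  0.162 ]))]
wrist index_tip []
wrist heel []
heel 0.44 ((0.444887638092041, -0.17136675119400024), (0.0117399413138628, 0.022726738825440407), 81.99559020996094)
scene loupe [(0.68, array([374., 197.]), array([ 0.3477, -0.0472,  0.1698])), (0.66, array([395., 182.]), array([ 0.338 , -0.1774,  0.165 ]))]
scene lens_centre [(0.53, array([384., 182.]), array([ 0.3375, -0.0876,  0.2008]))]
scene plug_tip [(0.53, array([368., 206.]), array([ 0.3501, -0.0147,  0.1579]))]
scene index_tip [(0.6, array([354., 192.]), array([ 0.4843, -0.2104,  0.086 ]))]
scene heel [(0.57, array([363., 219.]), array([ 0.4264, -0.1587,  0.028 ]))]
heel 0.71 ((0.44285738468170166, -0.19490551948547363), (0.07271523028612137, 0.07536602020263672), 29.33489227294922)
side loupe [(0.57, array([375., 202.]), array([ 0.3428, -0.0513,  0.1674]))]
side lens_centre [(0.78, array([383., 182.]), array([ 0.3365, -0.0833,  0.2119]))]
side plug_tip [(0.87, array([369., 212.]), array([ 0.3448, -0.0152,  0.1561])), (0.52, array([371., 202.]), array([ 0.351 , -0.0423,  0.1709]))]
side index_tip [(0.68, array([277., 294.]), array([0.4263, 0.2814, 0.086 ])), (0.48, array([348., 191.]), array([ 0.5021, -0.2178,  0.086 ]))]
side heel [(0.66, array([349., 190.]), array([ 0.5506, -0.328 ,  0.028 ])), (0.27, array([244., 228.]), array([0.7206, 0.0331, 0.028 ]))]
heel 0.74 ((0.44264471530914307, -0.1925159990787506), (0.06878796964883804, 0.07983419299125671), 25.70490837097168)
```

View pics/c5.png

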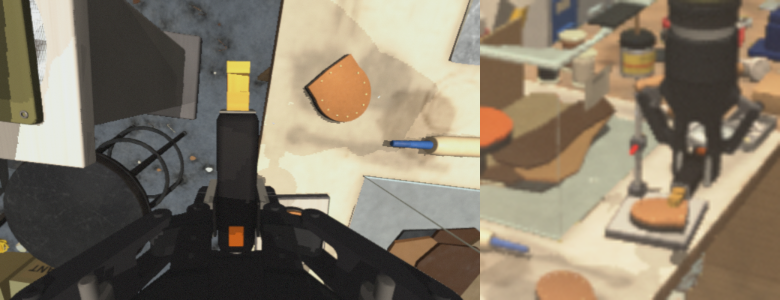

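Wrist view: the loupe sits in the grip as before, with no droop (plug at (316,86)). Side crop: the plug is visible above the plate, and the red index is at about (352,189) in the full image. Next I'll refine the index height.

```bash
python3 - <<'E'
from h import *
np.set_printoptions(precision=4,suppress=True)
for n in("scene5","side5"):
    c=dict(np.load(n+".npz"));f=c["frame"].astype(int)
    m=(f[...,0]>110)&(f[...,0]>2*f[...,1])&(f[...,0]>2*f[...,2]);m[:,:342]=0;m[:,366:]=0;m[:165]=0;m[210:]=0
    v,u=np.nonzero(m);T=c["c2w"];d=ray(c,np.c_[u,v])@T[:3,:3].T
    k=(.496-T[0,3])/d[:,0];P=T[:3,3]+d*k[:,None]
    for a in zip(u,v,P[:,1].round(4),P[:,2].round(4),pts(c,np.c_[u,v]).round(3).tolist()): print(n,*a)
c=dict(np.load("w1.npz"));f=c["frame"];cv2.imwrite("pics/ix.png",cv2.resize(f[150:250,350:500,::-1],None,fx=5,fy=5,interpolation=cv2.INTER_NEAREST))
r,=[P for P in [pts(c,np.argwhere(np.ones((400,640)))[:,::-1])]]
r=r.reshape(400,640,3)[145:205,360:428].reshape(-1,3);h=r[(r[:,2]>.024)&(r[:,2]<.034)]
print("heel top",len(h),np.median(h[:,2]),cv2.minAreaRect(h[:,:2].astype(np.float32)),h.min(0),h.max(0))
E
```

```text
scene5 354 187 -0.2317 0.094 [0.502, -0.243, 0.088]
scene5 355 187 -0.2393 0.091 [0.499, -0.245, 0.088]
scene5 353 188 -0.2244 0.0933 [0.497, -0.227, 0.092]
scene5 354 188 -0.2319 0.0903 [0.497, -0.233, 0.09]
scene5 355 188 -0.2395 0.0873 [0.496, -0.239, 0.088]
scene5 353 189 -0.2246 0.0897 [0.496, -0.225, 0.09]
scene5 354 189 -0.2322 0.0867 [0.494, -0.229, 0.088]
scene5 355 189 -0.2398 0.0836 [0.5, -0.249, 0.079]
side5 351 188 -0.2295 0.0941 [0.5, -0.238, 0.089]
side5 352 188 -0.2369 0.0908 [0.499, -0.244, 0.087]
side5 351 189 -0.2296 0.0905 [0.497, -0.232, 0.089]
side5 352 189 -0.237 0.0872 [0.496, -0.237, 0.087]
side5 350 190 -0.2224 0.0903 [0.498, -0.227, 0.088]
side5 351 190 -0.2297 0.0869 [0.494, -0.226, 0.089]
side5 350 191 -0.2225 0.0867 [0.495, -0.22, 0.088]
heel top 1748 0.027579625810851188 ((0.44831833243370056, -0.21863429248332977), (0.07120338827371597, 0.088840052485466), 11.95541000366211) [ 0.4057 -0.2554  0.0241] [ 0.49   -0.1744  0.0303]
```

View pics/ix.png

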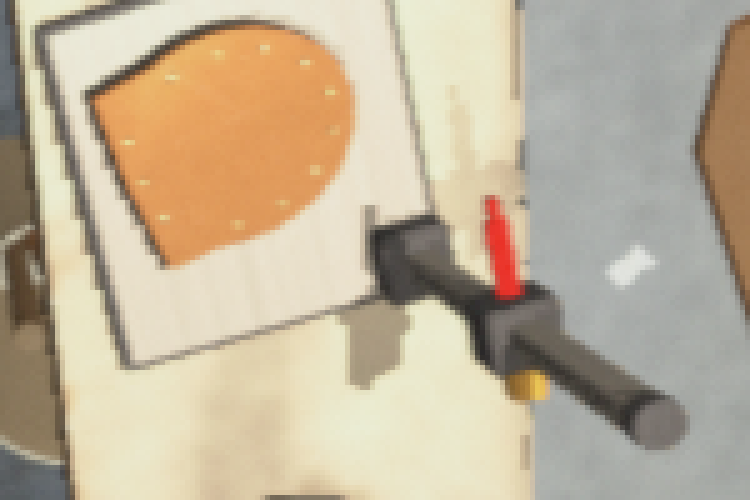

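The index tip is at z ≈ 0.0875 (the red surface measures 0.087–0.089 from three cameras). The heel top is centred at crop (232,135), which gives (0.446, -0.206). The rim-to-index gap is about 17 mm.

```bash
python3 - <<'E'
from h import *
plan([.436,-.1275,.125],np.radians(97.2))
E
```

```text
shift [-0.1251  0.2446  0.0515] rows>= 1.6770576874805476 turn [0. 0. 0.] rows>= 0.0003664511101774695
```

```bash
python3 -m pendant '[[-0.031,0.061,0.013,0,0,0],[-0.031,0.061,0.013,0,0,0],[-0.031,0.061,0.013,0,0,0],[-0.031,0.061,0.013,0,0,0],[0,0,0,0,0,0],[0,0,0,0,0,0],[0,0,0,0,0,0]]'
python3 - <<'E'
from h import *
plan([.436,-.1275,.069],np.radians(97.2))
for n in("wrist","side","scene"):
    c=cap(n)
    for t,z in(("plug_tip",.125+.0185+.000),("lens_centre",.1435),("loupe",.1325),("head",.1375)):
        print(n,t,[(round(x["p"],2),np.round(x["position"]),pts(c,[x["position"]],z)[0].round(4),pts(c,[x["position"]])[0].round(4)) for x in spotter.mark_of(n,t)[:1]])
    for t in ("head","loupe"):
      for r in spotter.trace(n,t)[:1]:
        P=cloud(c,r["pixels"]);print(n,t,r["p"],len(P),np.median(P,0).round(4),np.percentile(P,5,0).round(4),np.percentile(P,95,0).round(4))
E
```

```text
t: 12.0
eef_pos: [0.4345, -0.1267, 0.1246]
tcp_rot: [-2.076, -2.355, 0.001]
ft_force: [0.1, 0.0, -1.0]
gripper_width: 0.0232
grip_force: 59.0
 shift [-0.0033  0.005   0.1855] rows>= 1.113404404636898 turn [-0.001  -0.0005  0.0001] rows>= 0.011375282345124228
wrist plug_tip [(0.74, array([317.,  85.]), array([ 0.4256, -0.0436,  0.1435]), array([ 0.4256, -0.0443,  0.1489]))]
wrist lens_centre []
wrist loupe [(0.93, array([313., 238.]), array([ 0.4326, -0.1145,  0.1325]), array([ 0.4316, -0.1055,  0.1543]))]
wrist head []
wrist head 0.74 12075 [ 0.4311 -0.0968  0.1537] [ 0.421 -0.148  0.146] [ 0.444  -0.0493  0.1552]
wrist loupe 0.8 11990 [ 0.4311 -0.0966  0.1537] [ 0.421  -0.1478  0.1461] [ 0.444  -0.0495  0.1552]
side plug_tip [(0.6, array([346., 207.]), array([ 0.4185, -0.0326,  0.1435]), array([ 0.5294, -0.2596,  0.002 ]))]
side lens_centre [(0.63, array([360., 179.]), array([ 0.458 , -0.2084,  0.1435]), array([ 0.4156, -0.113 ,  0.1928]))]
side loupe [(0.54, array([351., 196.]), array([ 0.4425, -0.1147,  0.1325]), array([ 0.4239, -0.0752,  0.1555]))]
side head [(0.42, array([362., 
[... 229 characters left out ...]
.213   0.1401] [ 0.4715 -0.0475  0.1554]
scene plug_tip [(0.72, array([347., 198.]), array([ 0.4315, -0.0527,  0.1435]), array([ 0.4274, -0.0444,  0.148 ]))]
scene lens_centre [(0.57, array([366., 178.]), array([ 0.4472, -0.2121,  0.1435]), array([ 0.4128, -0.134 ,  0.1797]))]
scene loupe [(0.75, array([357., 195.]), array([ 0.4266, -0.11  ,  0.1325]), array([ 0.4242, -0.1048,  0.1352]))]
scene head [(0.58, array([364., 180.]), array([ 0.4528, -0.2078,  0.1375]), array([ 0.4122, -0.1169,  0.1802]))]
scene head 0.46 25 [ 0.4668 -0.1934  0.1481] [ 0.4138 -0.2084  0.1449] [ 0.4759 -0.1743  0.1509]
scene loupe 0.79 255 [ 0.4317 -0.1075  0.1504] [ 0.4164 -0.2156  0.1392] [ 0.4751 -0.0454  0.1571]
```

```bash
python3 -m pendant '[[-0.003,0.005,0.03,0,0,0],[0,0,0.04,0,0,0],[0,0,0.04,0,0,0],[0,0,0.04,0,0,0],[0,0,0.02,0,0,0],[0,0,0.014,0,0,0],[0,0,0,0,0,0],[0,0,0,0,0,0],[0,0,0,0,0,0],[0,0,0,0,0,0]]'
python3 - <<'E'
from h import *
plan([.436,-.1275,.069],np.radians(97.2))
for n in("wrist","side","scene"):
    c=cap(n);save(c,n+"6")
    for t,z in(("plug_tip",.0875),("lens_centre",.0875),("loupe",.0765)):
        print(n,t,[(round(x["p"],2),np.round(x["position"]),pts(c,[x["position"]],z)[0].round(4)) for x in spotter.mark_of(n,t)[:1]])
    for r in spotter.trace(n,"loupe")[:1]:
        P=cloud(c,r["pixels"]);print(n,r["p"],len(P),np.median(P,0).round(4))
        H=P[(P[:,1]<-.175)&(P[:,2]<.12)&(P[:,2]>.06)];print("rim pts",len(H),H.min(0) if len(H) else 0,H.max(0) if len(H) else 0,np.median(H,0))
a=[cv2.resize(cv2.imread(f"pics/{n}6.png")[150:230,310:410],(400,320),interpolation=2) for n in("side","scene")]
cv2.imwrite("pics/fin.png",np.hstack(a))
E
```

```text
t: 14.05
eef_pos: [0.4378, -0.128, 0.07]
tcp_rot: [2.077, 2.356, 0.001]
ft_force: [-0.1, 0.7, -1.3]
gripper_width: 0.0234
grip_force: 59.0
 shift [ 0.0023 -0.0059  0.0035] rows>= 0.04343431656930193 turn [0.0006 0.0003 0.0001] rows>= 0.007209875796610331
wrist plug_tip [(0.75, array([316.,  83.]), array([ 0.4284, -0.0439,  0.0875]))]
wrist lens_centre []
wrist loupe [(0.7, array([315., 238.]), array([ 0.4372, -0.1163,  0.0765]))]
wrist 0.79 11917 [ 0.4344 -0.098   0.0991]
rim pts 0 0 0 [nan nan nan]
side plug_tip [(0.54, array([343., 220.]), array([ 0.437 , -0.0534,  0.0875]))]
side lens_centre [(0.58, array([362., 195.]), array([ 0.4516, -0.2136,  0.0875]))]
side loupe [(0.77, array([350., 212.]), array([ 0.4485, -0.1208,  0.0765]))]
side 0.79 237 [ 0.4344 -0.1018  0.0946]
rim pts 43 [ 0.43907453 -0.23605157  0.08319105] [ 0.47871076 -0.17518803  0.09592841] [ 0.46505338 -0.19792722  0.09176773]
scene plug_tip [(0.66, array([348., 218.]), array([ 0.4229, -0.0465,  0.0875]))]
scene lens_centre [(0.49, array([362., 196.]), array([ 0.4501, -0.1953,  0.0875]))]
scene loupe [(0.8, array([355., 209.]), array([ 0.439 , -0.1259,  0.0765]))]
scene 0.77 273 [ 0.4342 -0.1113  0.0944]
rim pts 65 [ 0.4130929  -0.25278584  0.07349413] [ 0.50200201 -0.17691083  0.09714846] [ 0.45098915 -0.2037752   0.09227364]
  return _methods._mean(a, axis=axis, dtype=dtype,
  ret = um.true_divide(
```

View pics/fin.png

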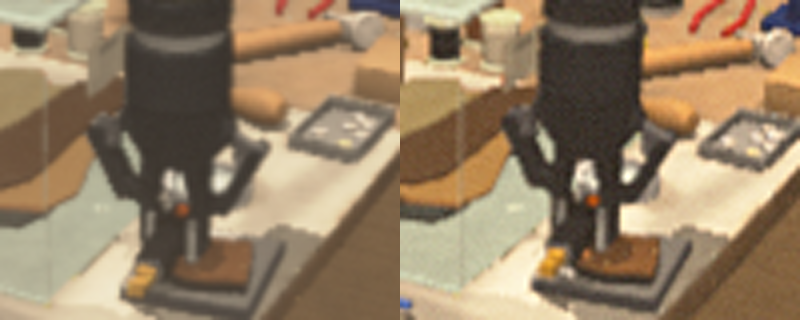

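The final crops show the loupe held clear over the heel. Handle height gives the lens at z ≈ 0.088, with its centre at (0.448, -0.207), about 2 mm from the heel's middle.

```bash
python3 -c "
from bench import arm
print(arm.job_done())"
```

```text
the job is handed in; nothing more can be done
None
```

I handed the job in with the loupe unplugged and still held over the heel. By my measurements the lens is about 2 mm off the heel's middle and level with the index tip at z ≈ 0.088 m; the hand-in gave no verdict.

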